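# Lay the phone cradle back on its ratchet

### The arm

A 6-joint arm with a two-finger parallel gripper is mounted at the origin on the work surface. World frame = base frame: x ahead of the robot, y to its left, z up, the work surface at z = 0. Lengths are in mm, angles in rad, forces in N, time in s.
With the tool pointing down it reaches from about 325 to 900 mm from the base axis. Payload 6.1 kg.
Tool frame: the origin (TCP) lies on the centre line of the jaws, within the pads' length; the fingertips stand 19 mm ahead of it and the grasp point (between the pads) is the TCP; z points along the fingers, y is the direction in which the jaws open and shut (so a half turn about z gives the same grasp; the last joint's range is limited). The gripper opens to 85 mm and grips with 20 to 120 N. Pads are 22 mm wide; open, the fingers measure 114 mm over their backs; the gripper's body (76 mm by 85 mm) begins 54 mm behind the grasp point. The pads swing forward as they close: fully open they stand 13 mm farther back than shut.
Start: joints at [1.121, 0.22, 1.526, -0, 1.395, -0.126], TCP at [198.855, 592.514, 250.3] pointing down, gripper open.
Joint ranges: [-2.98, 2.98], [-0.91, 2.08], [0.09, 2.57], [-1.24, 4.39], [0.2, 2.65], [-2.68, 2.68]. Speed limits (rad/s): [2.57, 2.57, 3.01, 3.14, 3.14, 3.14].

### API

Orientations are given as a unit quaternion [w, x, y, z].
In Python, from rig import manip, cams gives the robot as it stands. The module is installed in compiled form; this text tells all that it offers.
- The arm moves only by the shell command python3 -m handwheel 'ROWS' [FORCE]. ROWS is JSON, a list of rows, each an object with "translation": the shift along the tool's x, y, z in m, a list of three; "dr": the turn, a rotation vector about the tool's x, y, z in degrees, a list of three; "claw": the finger opening in m, from 0 to 0.0854. A call has 1 to 10 rows; each row is the pose to reach, as a shift and turn from the pose commanded when the call began, along the tool's axes at that moment; what a row does not reach only later rows make up. A row lasts 1/8 s, in which the tool goes at most 62.5 mm and 10.7 degrees, less where a joint would pass 70% of its speed; a pose out of reach is approached as far as the arm can. A call with a gripper value outside its range is refused whole. The fingers move at their own pace and stop on an object; FORCE is the grip in N (left out, the last holds). Time passes only in rows, so rows that repeat a pose let the fingers close. It gives the time, the measured TCP pose, the force and the opening at its end, in the units of the state.
- manip.observe(): the state, without advancing time (a new reading comes with each control period).
- cams.grab_frame(name): name is "scene" or "top" or "wrist"; returns the picture (384x512x3 uint8, blue, green, red); there is no depth.
- cams.camera_params(name): a dict with "K" (3x3 intrinsics, pixels), "rvec" (rotation vector, rad) and "tvec" (3), from world to camera coordinates, as OpenCV has them. Camera axes: x right, y down, z forward; pixel columns grow to the right and rows downward; lengths in mm; the calibration is good to about 2 mm. A picture is of the moment at which its call begins: read the wrist's pose just before it. camera_params takes no time and is no camera call; for the wrist camera it gives the pose at the moment of the call.
- manip.hand_in(): hands the job in, once; it reports no verdict.
The state is a dict: "time": time; "qpos": joint angles; "qvel": joint speeds; "joint_efforts": joint torques, N m; "position": TCP position; "orientation": TCP orientation; "ft_force": force on the tool from outside, world axes, zero at the start; "moment": the same for the moment, N m; "opening": finger opening in mm.
Only numpy, scipy, OpenCV 4.12 (cv2) and the standard library are available. Lean on these libraries where they do the work, as an engineer would, in place of code of your own. Each camera call takes 0.05 s, during which the arm holds its last target. There are 200 camera calls.

### The job

The opened phone stands too steep in the tilting cradle: lift the pawl off the ratchet wheel and throw it back, crank the drum back until the phone lies at a shallow slope (less than 35 degrees, but not past level), then drop the pawl onto the wheel again and ease the drum back until a tooth bears firmly on the pawl. Do not ram the pawl, keep off the phone and its plate, and leave the other things on the bench where they lie.

Things in the scene. Friction and masses are not known exactly. Their poses are not given: they have to be found in the camera images.
- cradle_stand: Fixed grey stand of the tilting phone cradle, base 170 x 150 mm; origin under its centre on the bench, z up. Its x axis runs along the drum: the crank is at the -x end (towards the robot), the ratchet wheel and pawl at the +x end. All axes below are this stand's own.
- drum_axis (a point): Point on the drum's axis, mid-length, 120 mm above the bench. The axis is level, along the stand's x.
- drum (a joint): Tilt of the drum with crank, ratchet wheel, plate and phone (rad): 0 = plate level, grows as the plate is raised towards upright (1.2 to 1.45 at the start); a positive turn is about the stand's +x. Stiff friction washers keep the drum where it is left: turning it back (smaller) takes about 1 to 6 N at the crank grip, raising it 6 to 11 N.
- crank_grip (a point): Middle of the red crank grip, a sleeve that spins on its pin: 16 mm thick, 52 mm long along the stand's x, 70 mm from the drum's axis, 102 mm to the -x side of drum_axis; crank arm 25 mm to its +x side. At drum angle a it stands at angle a + 0.80 rad above the stand's +y, so it goes over the top towards +y as the drum turns back. Pinch it from above, fingers closing along the stand's y.
- pawl (a joint): Angle of the brass pawl (rad), hinged beside and above the wheel: 0 = nose at the bottom of a tooth gap, up to 0.18 = nose resting on a tooth; grows as it is lifted up and over towards +y. It clears the teeth above 0.25, is upright at about 1.45, and beyond that falls back on its stop at 2.0, where it stays. Below upright it falls onto the wheel by its weight (75 g).
- pawl_knob (a point): Middle of the pawl's yellow finger pin: round, 12 mm thick, 52 mm long along the stand's x, 110 mm to the +x side of drum_axis; the wheel and pawl blade lie 28 mm and more to its -x side. With the pawl down it is about 74 mm above the drum's axis; it swings on a circle of 55 mm about pawl_pivot. Can be pinched from above, fingers closing along the stand's y, and turns between the fingers.
- pawl_pivot (a point): Point on the pawl's hinge axis (along the stand's x) level with pawl_knob in x: 60 mm to the +y side and 66 mm above the drum's axis. Fixed to the stand.
- pawl_nose: The brass nose of the pawl that drops between the teeth, 14 mm thick; its frame is at the pawl's hinge. A tooth bears firmly on it when the crank grip, moved slowly back, meets a solid 8 to 14 N; over 20 N at the grip is ramming it.
- plate: Aluminium cradle plate 88 x 168 mm with blue clamps, fixed to the drum; reaches from the drum's axis 188 mm out, towards the stand's +y when level; standing steep its edge is up to 310 mm above the bench. Its frame is at the drum's axis. Not to be touched.
- phone: Opened black phone, 72 x 150 x 8 mm, clamped on the plate's upper face; its frame is at the drum's axis. Not to be touched.
- driver_green: Bystander: green-capped precision screwdriver, 150 mm long, 14 mm thick, lying; origin under its centre.
- driver_blue: Bystander: blue-capped precision screwdriver, 150 mm long, lying; origin under its centre.
- driver_red: Bystander: red-capped precision screwdriver, 150 mm long, lying under or beside the cradle plate; origin under its centre.
- tweezers: Bystander: steel tweezers, 120 mm long, lying; origin under its centre.
- screen: Bystander: black phone screen taken off the phone, 150 x 72 x 5 mm, lying beside the stand; origin under its centre.
- screw_tray: Bystander: white divided screw tray, 100 x 75 x 18 mm, in front of the ratchet wheel; origin under its centre.
- pry_disc: Bystander: blue plastic opening disc, 36 mm across, 4 mm thick; origin under its centre.
- flux_bottle: Bystander: small amber bottle, 34 mm across, 65 mm tall; origin under its centre.
- wheel_centre (a point): Centre of the steel ratchet wheel on the drum, 75 mm to the +x side of drum_axis: 110 mm across, 14 mm thick, 18 flat-topped saw teeth (20 degrees apart), 9 mm high. With the pawl down the drum can be raised, but turned back only until a tooth face meets the pawl: 0 to 20 degrees further. How the teeth stand to the crank differs each time, so that point must be felt.

How it is judged (in metres and radians):
On the way, in this order (a step that is already met when the one before it is completed fails the run):
1. the pawl has been lifted off the wheel and thrown back (pawl above 1.3 rad) (value of joint pawl above 1.3 rad), for 0.2 s.
2. with the pawl clear, the drum has been turned back below 0.75 rad (value of joint pawl above 1.3 rad and value of joint drum below 0.75 rad), for 0.1 s.
3. the pawl is down in a gap (below 0.06 rad) and a tooth bears on it with more than 3 N, the plate between level and 35 degrees (value of joint pawl below 0.06 rad and value of joint drum between -0.05 and 0.611 rad and contact force between pawl_nose and anything else above 3 N), for 0.2 s.
At the end, for the whole second after the job is handed in: The pawl lies home in a tooth gap (below 0.06 rad) with a tooth still bearing on it (over 1.5 N), the plate stands between level (3 degrees allowed) and 35 degrees, at rest, and the robot has let go of everything (value of joint pawl below 0.06 rad and value of joint drum between -0.05 and 0.611 rad and contact force between pawl_nose and anything else above 1.5 N and velocity of joint drum between -0.05 and 0.05 rad/s); the robot touches nothing.
It fails at once if the pawl rammed: more than 35 N between tooth and pawl (contact force between pawl_nose and anything else above 35 N).
It fails at once if the phone or its plate touched by the robot (contact force between any of the fingers, the arm and phone above 1 N or contact force between any of the fingers, the arm and plate above 1 N).
It fails at once if another thing on the bench shifted by more than 30 mm (distance of any of driver_green, driver_blue, driver_red, tweezers, screen, screw_tray, pry_disc, flux_bottle from where it was at the start of the episode above 0.03 m).
It also fails if it takes over 67 s, if anything falls off the work surface, if the arm or the gripper's body presses on something with over 40 N, if the wrist force passes 120 N, or if a joint passes its speed limit or range.

## Working session

There is one attempt and no reset: what is moved stays moved. The work goes in short steps, Python scripts to look and compute and a shell command to move; the robot and the scene stay as the last step left them, time stands still between calls to the robot, and variables do not carry over. Pictures are saved under pics/ and viewed, about 8 in all and at most 12, crops included, and the job is handed in when it is done.

```bash
mkdir -p pics; python3 - <<'E'
from rig import manip,cams
import cv2,numpy as np
a=cams.grab_frame("scene");b=cams.grab_frame("top")
cv2.imwrite("pics/s0.png",a);cv2.imwrite("pics/t0.png",b)
for n in("scene","top","wrist"):
  p=cams.camera_params(n);print(n,{k:np.round(np.array(v),4).tolist() for k,v in p.items()})
s=manip.observe();print({k:np.round(v,4).tolist() for k,v in s.items()})
E
```

```text
scene {'K': [[394.058, 0.0, 256.3686], [0.0, 394.058, 193.8165], [0.0, 0.0, 1.0]], 'rvec': [1.0065, 2.4393, -1.0078], 'tvec': [347.2812, -162.1155, 1467.3755]}
top {'K': [[384.1904, 0.0, 261.7757], [0.0, 384.1904, 190.9009], [0.0, 0.0, 1.0]], 'rvec': [2.183, -2.1539, 0.1267], 'tvec': [-2.7846, 532.2165, 1240.2458]}
wrist {'K': [[333.7385, 0.0, 255.7659], [0.0, 333.7385, 188.2414], [0.0, 0.0, 1.0]], 'rvec': [-2.3554, -1.6949, -0.2377], 'tvec': [-624.087, -36.9605, 379.9739]}
{'time': 0.1, 'qpos': [1.1209, 0.2212, 1.5275, -0.0, 1.3947, -0.1261], 'qvel': [0.0001, -0.0015, -0.0034, -0.0008, -0.0012, 0.0003], 'joint_efforts': [0.0018, -49.824, -39.055, -0.0, 0.0055, -0.0], 'position': [198.6445, 592.0481, 249.2908], 'orientation': [-0.0003, 0.1612, 0.9869, -0.0009], 'ft_force': [0.699, 0.0685, -0.0755], 'moment': [0.0032, 0.0051, 0.0173], 'opening': 85.6457}
```

View pics/s0.png

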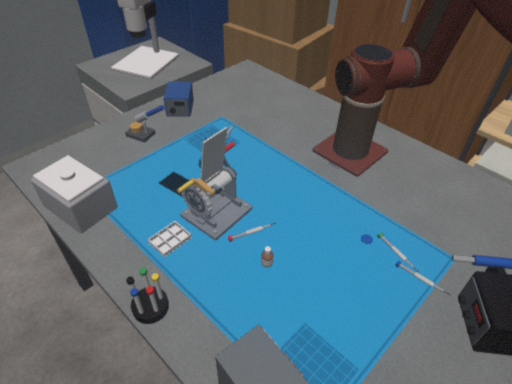

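View pics/t0.png

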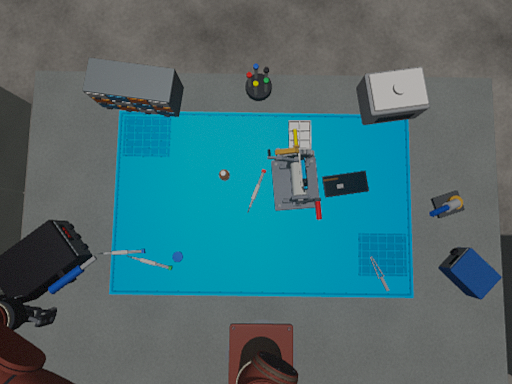

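The scene view shows the cradle near (215,195). In the top view the base is around (295,180), the red grip at (319,208) and the yellow knob at (296,135). I'll zoom in and triangulate.

```bash
cat > h.py <<'E'
from rig import manip,cams
import cv2,numpy as np
from scipy.spatial.transform import Rotation as R
def cam(n):
    p=cams.camera_params(n);K=np.array(p["K"]);Rm=cv2.Rodrigues(np.array(p["rvec"],float))[0];return K,Rm,np.array(p["tvec"],float).ravel()
def ray(n,uv,c=None):
    K,Rm,t=c or cam(n);d=Rm.T@np.linalg.solve(K,[uv[0],uv[1],1.]);return -Rm.T@t,d/np.linalg.norm(d)
def plane(n,uv,z,c=None):
    o,d=ray(n,uv,c);return o+d*(z-o[2])/d[2]
def tri(a,b):
    A=np.zeros((3,3));v=np.zeros(3)
    for o,d in(a,b):
        P=np.eye(3)-np.outer(d,d);A+=P;v+=P@o
    return np.linalg.solve(A,v)
def proj(n,X,c=None):
    K,Rm,t=c or cam(n);q=K@(Rm@np.array(X)+t);return q[:2]/q[2]
def blobs(img,lo,hi,roi,amin=8):
    x0,y0,x1,y1=roi;h=cv2.cvtColor(img,cv2.COLOR_BGR2HSV)[y0:y1,x0:x1]
    m=cv2.inRange(h,np.array(lo),np.array(hi));n,l,s,c=cv2.connectedComponentsWithStats(m)
    out=[]
    for i in range(1,n):
        if s[i,4]>=amin:
            pts=np.argwhere(l==i)[:,::-1].astype(np.float32);r=cv2.minAreaRect(pts)
            out.append((s[i,4],(c[i]+[x0,y0]).round(1).tolist(),np.round(cv2.boxPoints(r)+[x0,y0],1).tolist()))
    return out
E
python3 - <<'E'
from h import *
a=cv2.imread("pics/s0.png");b=cv2.imread("pics/t0.png")
for n,i,roi in(("s",a,(160,110,290,250)),("t",b,(240,110,380,225))):
  for nm,lo,hi in(("red",(0,150,90),(6,255,255)),("red2",(174,150,90),(180,255,255)),("yel",(23,150,120),(33,255,255)),("brass",(12,120,100),(22,255,255))):
    for q in blobs(i,lo,hi,roi):print(n,nm,q)
A=cv2.resize(a[115:245,165:285],None,fx=4,fy=4,interpolation=cv2.INTER_CUBIC)[:, :400]
A=cv2.resize(a[120:240,165:255],(400,533),interpolation=cv2.INTER_CUBIC)
B=cv2.resize(b[115:235,250:340],(400,533),interpolation=cv2.INTER_CUBIC)
cv2.imwrite("pics/z0.png",np.hstack([A,B]))
E
```

```text
s red2 (np.int32(27), [229.2, 145.6], [[224.6, 146.9], [232.2, 141.8], [233.8, 144.2], [226.2, 149.2]])
s brass (np.int32(64), [204.3, 185.4], [[196.2, 181.0], [198.6, 178.2], [212.6, 190.3], [210.2, 193.1]])
t red (np.int32(52), [318.3, 209.9], [[315.8, 201.3], [319.3, 201.0], [320.8, 217.8], [317.3, 218.2]])
t red2 (np.int32(18), [316.1, 206.1], [[314.1, 212.8], [315.1, 200.8], [318.0, 201.0], [317.0, 213.0]])
t yel (np.int32(51), [295.1, 136.6], [[292.8, 129.1], [295.9, 128.8], [297.3, 144.0], [294.2, 144.3]])
t brass (np.int32(115), [287.9, 150.2], [[274.6, 146.8], [298.0, 144.6], [298.6, 151.9], [275.3, 154.1]])
```

View pics/z0.png

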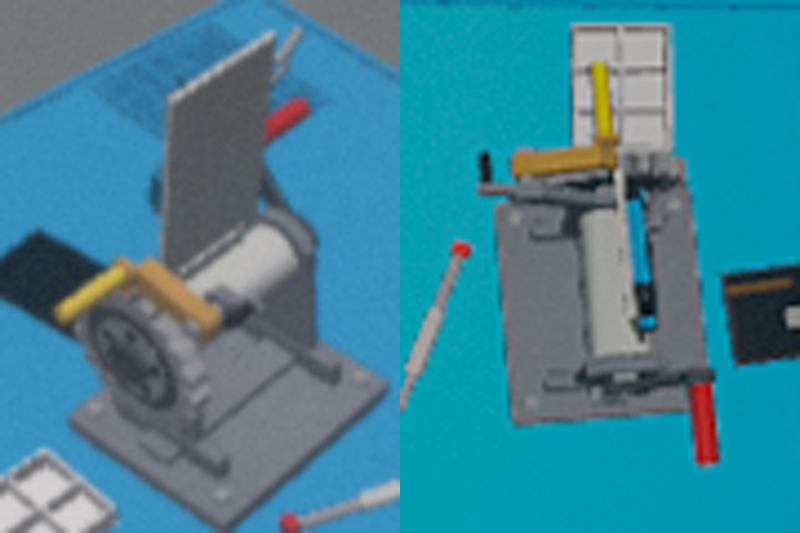

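```bash
cat >> h.py <<'E'
def W(p,X):  # stand-frame offset from drum axis -> world ; p=(x,y,yaw)
    c,s=np.cos(p[2]),np.sin(p[2]);return np.array([p[0]+c*X[0]-s*X[1],p[1]+s*X[0]+c*X[1],120+X[2]])
def grip(a):return np.array([-102,70*np.cos(a+.8),70*np.sin(a+.8)])
PH0=np.arctan2(8,-54.4)
def knob(q):  # q: pawl angle, rotation towards +y (decreasing geometric angle)
    t=PH0-q;return np.array([110,60+55*np.cos(t),66+55*np.sin(t)])
E
python3 - <<'E'
from h import *
from scipy.optimize import least_squares
a=cv2.imread("pics/s0.png")
for q in blobs(a,(20,100,80),(35,255,255),(160,110,290,250),4):print(q)
ct,cs=cam("top"),cam("scene")
def f(v,full=0):
    p=v[:3];r=[]
    for o in(-20,20):
        pass
    r+=list(proj("top",W(p,knob(v[4])),ct)-[295.3,136.5])
    r+=list(proj("top",W(p,grip(v[3])),ct)-[317.6,209.6])
    r+=list(.7*(proj("scene",W(p,knob(v[4])),cs)-[186.4,185.5]))
    r+=list(.5*(proj("scene",W(p,grip(v[3])),cs)-[229.2,145.6]))
    # base near corners (top crop), base plate top ~ z 10
    for X,uv in(((-85,75,-110),(274.8,210)),((-85,-75,-110),(319.3,207.3))):
        r+=list(.5*(proj("top",W(p,X),ct)-uv))
    return np.array(r)
s=least_squares(f,[600,-60,0,1.3,.1],loss="soft_l1");print(s.x.round(3),f(s.x).round(1))
p=s.x
print(W(p,knob(p[4])),W(p,grip(p[3])))
E
```

```text
(np.int32(80), [185.2, 185.4], [[176.5, 188.7], [191.5, 178.7], [193.9, 182.4], [178.9, 192.4]])
[ 5.61702e+02 -1.06676e+02  9.20000e-02  1.39300e+00  1.44000e-01] [-0.1  0.9 -0.3 -0.1 -0.4 -0.4 -0.8  0.7 -0.   0.1  0.1 -0.3]
[670.57143702 -89.33478685 201.74924014] [ 463.86242483 -156.61995539  176.89513623]
```

```bash
cat >> h.py <<'E'
P=np.array([561.7,-106.7,.092])
def off(*pts,yaw=None,pos=None):
    s=manip.observe();w,x,y,z=s["orientation"];T=R.from_quat([x,y,z,w]).as_matrix()
    p0=np.array(s["position"] if pos is None else pos)
    k=P[2] if yaw is None else yaw
    D=np.array([[-np.cos(k),-np.sin(k),0],[-np.sin(k),np.cos(k),0],[0,0,-1]]).T
    print("dr",np.degrees(R.from_matrix(T.T@D).as_rotvec()).round(2))
    for q in pts:print("t",(T.T@(np.array(q)-p0)/1000).round(4).tolist())
E
python3 - <<'E'
from h import *
off((450,500,330),(680,250,340),(W(P,knob(.144))+[0,0,140]))
E
```

```text
dr [ -0.1   -0.03 -23.82]
t [-0.2676, -0.0074, -0.0808]
t [-0.5652, -0.1713, -0.0905]
t [-0.6642, -0.496, -0.0917]
```

```bash
python3 -m handwheel '[{"translation":[-0.2676,-0.0074,-0.0808],"dr":[0,0,-10],"claw":0.05},{"translation":[-0.2676,-0.0074,-0.0808],"dr":[0,0,-20],"claw":0.05},{"translation":[-0.2676,-0.0074,-0.0808],"dr":[0,0,-23.8],"claw":0.05},{"translation":[-0.2676,-0.0074,-0.0808],"dr":[0,0,-23.8],"claw":0.05},{"translation":[-0.5652,-0.1713,-0.0905],"dr":[0,0,-23.8],"claw":0.05},{"translation":[-0.5652,-0.1713,-0.0905],"dr":[0,0,-23.8],"claw":0.05},{"translation":[-0.5652,-0.1713,-0.0905],"dr":[0,0,-23.8],"claw":0.05},{"translation":[-0.5652,-0.1713,-0.0905],"dr":[0,0,-23.8],"claw":0.05},{"translation":[-0.5652,-0.1713,-0.0905],"dr":[0,0,-23.8],"claw":0.05},{"translation":[-0.5652,-0.1713,-0.0905],"dr":[0,0,-23.8],"claw":0.05}]' 40
python3 - <<'E'
from h import *
off(W(P,knob(.144))+[0,0,140])
E
```

```text
time: 1.35
position: [681.4, 248.2, 340.1]
orientation: [-0.0, -0.045, 0.999, -0.0]
ft_force: [0.3, 0.8, -0.3]
opening: 49.8
dr [-0.01 -0.05 -0.07]
t [0.0414, -0.3351, -0.0015]
```

```bash
python3 -m handwheel '[{"translation":[0.0414,-0.3351,-0.0015],"dr":[0,0,0],"claw":0.05},{"translation":[0.0414,-0.3351,-0.0015],"dr":[0,0,0],"claw":0.05},{"translation":[0.0414,-0.3351,-0.0015],"dr":[0,0,0],"claw":0.05},{"translation":[0.0414,-0.3351,-0.0015],"dr":[0,0,0],"claw":0.05},{"translation":[0.0414,-0.3351,-0.0015],"dr":[0,0,0],"claw":0.05},{"translation":[0.0414,-0.3351,-0.0015],"dr":[0,0,0],"claw":0.05},{"translation":[0.0414,-0.3351,-0.0015],"dr":[0,0,0],"claw":0.05},{"translation":[0.0414,-0.3351,-0.0015],"dr":[0,0,0],"claw":0.05}]'
python3 - <<'E'
from h import *
print(manip.observe()["qpos"])
cw=cam("wrist");w=cams.grab_frame("wrist");s=cams.grab_frame("scene")
for q in blobs(w,(20,120,80),(35,255,255),(0,0,512,384),40):print(q)
print(proj("wrist",W(P,knob(.144)),cw),proj("wrist",W(P,knob(.144)+[26,0,0]),cw))
cv2.imwrite("pics/v1.png",np.hstack([cv2.resize(w,(400,300)),cv2.resize(s[50:250,130:397],(400,300))]))
E
```

```text
time: 2.35
position: [669.7, -85.8, 342.0]
orientation: [-0.0, -0.046, 0.999, 0.0]
ft_force: [-0.1, 0.2, -0.6]
opening: 50.3
[-2.44535794e-01  3.02349742e-01  1.25881637e+00  8.18156933e-04
  1.58107355e+00 -1.90792849e+00]
(np.int32(196), [248.5, 139.5], [[240.0, 149.3], [241.4, 129.5], [256.0, 130.6], [254.6, 150.3]])
(np.int32(743), [250.3, 183.1], [[241.0, 150.0], [260.0, 150.0], [260.0, 214.0], [241.0, 214.0]])
[251.36181319 181.36526268] [251.45319423 211.1872286 ]
```

View pics/v1.png

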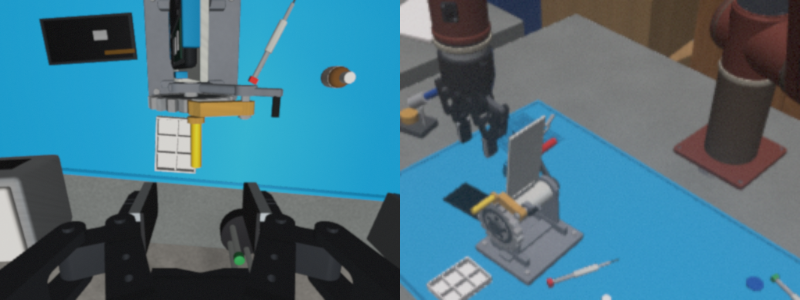

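```bash
python3 - <<'E'
from h import *
K,Rm,t=cam("wrist");print(-Rm.T@t, manip.observe()["position"])
off(W(P,knob(.144))+[0,0,50],W(P,knob(.144))+[0,0,-2])
E
```

```text
[599.91103624 -91.84305956 466.6596902 ] [669.76978291 -85.2941984  342.2126685 ]
dr [ 0.03 -0.01  0.1 ]
t [-0.0004, -0.0041, 0.0905]
t [-0.0004, -0.0042, 0.1425]
```

```bash
python3 - <<'E'
from h import *
k=knob(.13)
off(W(P,k+[6,0,6]))
E
python3 -m handwheel '[{"translation":[-0.006,-0.004,0.06],"dr":[0,0,0],"claw":0.05},{"translation":[-0.006,-0.004,0.1],"dr":[0,0,0],"claw":0.05},{"translation":[-0.006,-0.004,0.12],"dr":[0,0,0],"claw":0.05},{"translation":[-0.006,-0.004,0.134],"dr":[0,0,0],"claw":0.05},{"translation":[-0.006,-0.004,0.134],"dr":[0,0,0],"claw":0.05}]' 25
python3 - <<'E'
from h import *
print(manip.observe()["ft_force"],manip.observe()["position"])
E
```

```text
dr [ 0.03 -0.01  0.1 ]
t [-0.0064, -0.0044, 0.1352]
time: 3.08
position: [676.1, -90.2, 208.4]
orientation: [-0.0, -0.046, 0.999, 0.0]
ft_force: [-0.1, -0.0, -0.5]
opening: 49.7
[-0.08325263 -0.02677678 -0.47587342] [676.09969384 -90.21131592 208.4441901 ]
```

```bash
python3 -m handwheel '[{"translation":[0,0,0],"dr":[0,0,0],"claw":0.0},{"translation":[0,0,0],"dr":[0,0,0],"claw":0.0},{"translation":[0,0,0],"dr":[0,0,0],"claw":0.0},{"translation":[0,0,0],"dr":[0,0,0],"claw":0.0}]' 25
python3 - <<'E'
from h import *
print(manip.observe()["ft_force"])
for q in np.arange(.13,1.9,.2):print(round(q,2),(knob(q)-knob(.13)).round(1))
w=cams.grab_frame("wrist");s=cams.grab_frame("scene");cv2.imwrite("pics/v2.png",np.hstack([cv2.resize(w,(400,300)),cv2.resize(s[50:250,130:397],(400,300))]))
E
```

```text
time: 3.58
position: [676.7, -89.6, 210.1]
orientation: [0.001, -0.046, 0.999, 0.001]
ft_force: [-0.6, 5.8, 5.6]
opening: 10.8
[-0.57108511  5.809473    5.64661241]
0.13 [0. 0. 0.]
0.33 [ 0.   4.  10.2]
0.53 [ 0.  10.  19.4]
0.73 [ 0.  17.7 27.3]
0.93 [ 0.  26.8 33.4]
1.13 [ 0.  36.9 37.6]
1.33 [ 0.  47.7 39.8]
1.53 [ 0.  58.7 39.7]
1.73 [ 0.  69.4 37.5]
```

View pics/v2.png

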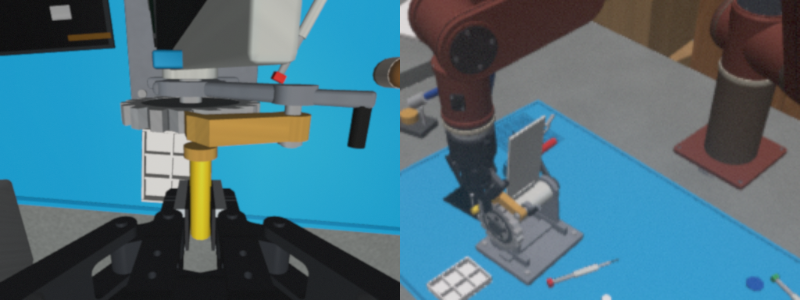

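The pin sits between the fingers at (200,205), and the forearm is well above the plate. Next I swing the pawl over.

```bash
python3 -m handwheel '[{"translation":[0,0.004,-0.0102],"dr":[0,0,0],"claw":0.0},{"translation":[0,0.01,-0.0194],"dr":[0,0,0],"claw":0.0},{"translation":[0,0.0177,-0.0273],"dr":[0,0,0],"claw":0.0},{"translation":[0,0.0268,-0.0334],"dr":[0,0,0],"claw":0.0},{"translation":[0,0.0369,-0.0376],"dr":[0,0,0],"claw":0.0},{"translation":[0,0.0477,-0.0398],"dr":[0,0,0],"claw":0.0},{"translation":[0,0.0587,-0.0397],"dr":[0,0,0],"claw":0.0},{"translation":[0,0.0694,-0.0375],"dr":[0,0,0],"claw":0.0},{"translation":[0,0.0740,-0.036],"dr":[0,0,0],"claw":0.0},{"translation":[0,0.0740,-0.036],"dr":[0,0,0],"claw":0.0}]' 25
```

```text
time: 4.92
position: [670.0, -16.7, 246.5]
orientation: [0.002, -0.046, 0.999, -0.0]
ft_force: [1.4, 1.0, 6.1]
opening: 10.7
```

```bash
python3 -m handwheel '[{"translation":[0,0,0],"dr":[0,0,0],"claw":0.06},{"translation":[0,0,0],"dr":[0,0,0],"claw":0.06},{"translation":[0,0,0],"dr":[0,0,0],"claw":0.06},{"translation":[0,0,-0.05],"dr":[0,0,0],"claw":0.06},{"translation":[0,0,-0.10],"dr":[0,0,0],"claw":0.06},{"translation":[0,0,-0.155],"dr":[0,0,0],"claw":0.06},{"translation":[0,0,-0.155],"dr":[0,0,0],"claw":0.06}]'
python3 - <<'E'
from h import *
cw=cam("wrist");w=cams.grab_frame("wrist");t=cams.grab_frame("top")
for n,i in(("wrist",w),("top",t)):
  for q in blobs(i,(20,120,80),(35,255,255),(0,0,512,384) if n=="wrist" else (240,110,340,225),20):print(n,q)
  print([proj(n,W(P,knob(q)),cw if n=="wrist" else None).round(1).tolist() for q in(0.,1.5,2.)])
off(W(P,grip(1.39))+[0,0,225])
E
```

```text
time: 5.8
position: [670.8, -17.3, 406.3]
orientation: [0.005, -0.046, 0.999, -0.001]
ft_force: [-0.4, 0.6, 0.0]
opening: 60.2
wrist (np.int32(49), [234.9, 119.6], [[231.0, 126.0], [231.0, 114.0], [240.0, 114.0], [240.0, 126.0]])
wrist (np.int32(728), [266.1, 156.2], [[256.8, 115.3], [271.3, 114.3], [276.6, 190.4], [262.1, 191.4]])
wrist (np.int32(145), [276.5, 288.0], [[267.5, 288.5], [276.5, 279.5], [285.5, 288.5], [276.5, 297.5]])
[[184.4, 154.0], [239.5, 164.1], [268.3, 162.0]]
top (np.int32(60), [267.1, 137.2], [[264.9, 129.0], [268.2, 128.8], [269.4, 145.0], [266.0, 145.2]])
top (np.int32(52), [273.8, 149.6], [[267.2, 150.6], [268.3, 145.5], [281.0, 148.3], [279.9, 153.4]])
[[295.5, 138.0], [276.3, 135.5], [267.0, 136.9]]
dr [-0.02  0.05 -0.03]
t [0.2173, -0.1201, -0.0025]
```

Both views put the knob at the 2.0 stop, at top pixel (267,137). Next I move above the crank grip.

```bash
python3 -m handwheel '[{"translation":[0.2173,-0.1201,0],"dr":[0,0,0],"claw":0.06},{"translation":[0.2173,-0.1201,0],"dr":[0,0,0],"claw":0.06},{"translation":[0.2173,-0.1201,0],"dr":[0,0,0],"claw":0.06},{"translation":[0.2173,-0.1201,0],"dr":[0,0,0],"claw":0.06},{"translation":[0.2173,-0.1201,0],"dr":[0,0,0],"claw":0.06},{"translation":[0.2173,-0.1201,0],"dr":[0,0,0],"claw":0.06},{"translation":[0.2173,-0.1201,0.06],"dr":[0,0,0],"claw":0.06},{"translation":[0.2173,-0.1201,0.10],"dr":[0,0,0],"claw":0.06},{"translation":[0.2173,-0.1201,0.10],"dr":[0,0,0],"claw":0.06}]'
python3 - <<'E'
from h import *
cw=cam("wrist");w=cams.grab_frame("wrist");cv2.imwrite("pics/v3.png",w)
for lo,hi in(((0,150,60),(6,255,255)),((174,150,60),(180,255,255))):
  for q in blobs(w,lo,hi,(0,0,512,384),40):print(q)
for a in(1.3,1.39,1.45):print(a,[proj("wrist",W(P,grip(a)+[d,0,0]),cw).round(1).tolist() for d in(-26,0,26)])
off(W(P,grip(1.39)+[-6,0,5]))
E
```

```text
time: 7.02
position: [462.5, -154.4, 294.8]
orientation: [-0.004, -0.047, 0.999, 0.002]
ft_force: [0.5, 0.1, 0.4]
opening: 59.6
(np.int32(1276), [248.0, 192.3], [[237.8, 158.1], [256.9, 157.7], [258.2, 225.9], [239.1, 226.2]])
1.3 [[259.3, 157.8], [259.1, 192.2], [259.0, 224.6]]
1.39 [[252.0, 157.0], [252.1, 190.9], [252.1, 223.0]]
1.45 [[247.5, 156.4], [247.7, 190.0], [247.9, 221.8]]
dr [ 0.14 -0.19  0.07]
t [0.0056, -0.0016, 0.1159]
```

View pics/v3.png

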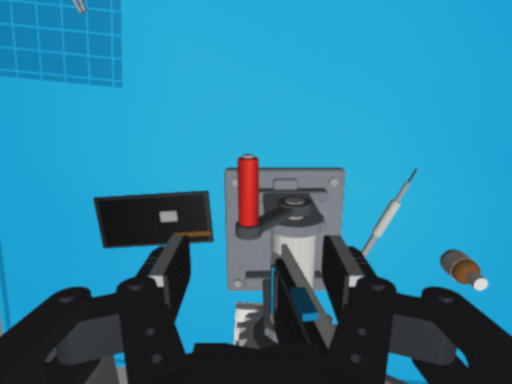

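```bash
python3 - <<'E'
from h import *
off(W(P,grip(1.43)+[-6,0,4]))
for a in np.arange(1.43,.4,-.1):print(round(a,2),(grip(a)-grip(1.43)).round(1))
E
python3 -m handwheel '[{"translation":[0.0055,-0.004,0.05],"dr":[0,0,0],"claw":0.06},{"translation":[0.0055,-0.004,0.09],"dr":[0,0,0],"claw":0.06},{"translation":[0.0055,-0.004,0.117],"dr":[0,0,0],"claw":0.06},{"translation":[0.0055,-0.004,0.117],"dr":[0,0,0],"claw":0.06},{"translation":[0.0055,-0.004,0.117],"dr":[0,0,0],"claw":0},{"translation":[0.0055,-0.004,0.117],"dr":[0,0,0],"claw":0},{"translation":[0.0055,-0.004,0.117],"dr":[0,0,0],"claw":0},{"translation":[0.0055,-0.004,0.117],"dr":[0,0,0],"claw":0},{"translation":[0.0055,-0.004,0.117],"dr":[0,0,0],"claw":0}]' 30
```

```text
dr [ 0.14 -0.19  0.07]
t [0.0056, -0.0038, 0.1185]
1.43 [0. 0. 0.]
1.33 [0.  5.7 4. ]
1.23 [ 0.  11.8  7.4]
1.13 [ 0.  18.3 10.2]
1.03 [ 0.  24.9 12.3]
0.93 [ 0.  31.8 13.8]
0.83 [ 0.  38.7 14.5]
0.73 [ 0.  45.7 14.6]
0.63 [ 0.  52.7 14. ]
0.53 [ 0.  59.6 12.6]
0.43 [ 0.  66.3 10.6]
time: 8.2
position: [459.8, -161.0, 183.9]
orientation: [0.002, -0.046, 0.999, -0.0]
ft_force: [0.7, 2.3, 4.9]
opening: 14.7
```

```bash
python3 -m handwheel '[{"translation":[0,0.0057,-0.004],"dr":[0,0,0],"claw":0},{"translation":[0,0.0118,-0.0074],"dr":[0,0,0],"claw":0},{"translation":[0,0.0183,-0.0102],"dr":[0,0,0],"claw":0},{"translation":[0,0.0249,-0.0123],"dr":[0,0,0],"claw":0},{"translation":[0,0.0318,-0.0138],"dr":[0,0,0],"claw":0},{"translation":[0,0.0387,-0.0145],"dr":[0,0,0],"claw":0},{"translation":[0,0.0457,-0.0146],"dr":[0,0,0],"claw":0},{"translation":[0,0.0527,-0.014],"dr":[0,0,0],"claw":0},{"translation":[0,0.0596,-0.0126],"dr":[0,0,0],"claw":0},{"translation":[0,0.065,-0.0108],"dr":[0,0,0],"claw":0}]' 30
python3 -m handwheel '[{"translation":[0,0,0],"dr":[0,0,0],"claw":0},{"translation":[0,0,0],"dr":[0,0,0],"claw":0}]'
python3 - <<'E'
from h import *
X=np.array(manip.observe()["position"]);v=X-[*P[:2],120];c,s=np.cos(P[2]),np.sin(P[2]);y=-s*v[0]+c*v[1];z=v[2]
print(y,z,np.arccos(y/70)-.8)
E
```

```text
time: 9.45
position: [453.8, -96.8, 195.5]
orientation: [0.002, -0.046, 0.999, -0.001]
ft_force: [-1.7, -1.0, 11.3]
opening: 14.7
time: 9.7
position: [453.7, -96.0, 195.1]
orientation: [0.001, -0.046, 0.999, -0.0]
ft_force: [-0.8, 3.0, 10.2]
opening: 14.9
20.538797395855312 75.14036858678415 0.4730029812410588
```

```bash
python3 -m handwheel '[{"translation":[0,0,0],"dr":[0,0,0],"claw":0.05},{"translation":[0,0,0],"dr":[0,0,0],"claw":0.05},{"translation":[0,0,0],"dr":[0,0,0],"claw":0.05},{"translation":[0,0,-0.06],"dr":[0,0,0],"claw":0.05},{"translation":[0,0,-0.12],"dr":[0,0,0],"claw":0.05},{"translation":[0,0,-0.14],"dr":[0,0,0],"claw":0.05},{"translation":[0,0,-0.14],"dr":[0,0,0],"claw":0.05}]'
python3 - <<'E'
from h import *
cw=cam("wrist");w=cams.grab_frame("wrist")
for q in blobs(w,(0,150,60),(6,255,255),(0,0,512,384),100):print(q)
for a in(.4,.45,.5,.55):print(a,[proj("wrist",W(P,grip(a)+[d,0,0]),cw).round(1).tolist() for d in(-26,0,26)])
k=knob(2.);off(W(P,k+[6,0,110]))
E
```

```text
time: 10.58
position: [453.5, -96.5, 334.8]
orientation: [0.002, -0.046, 0.999, -0.001]
ft_force: [-0.4, -0.3, -0.6]
opening: 50.2
(np.int32(1044), [256.7, 185.0], [[248.0, 154.0], [265.0, 154.0], [265.0, 215.0], [248.0, 215.0]])
0.4 [[262.6, 152.5], [262.4, 182.8], [262.3, 211.5]]
0.45 [[258.6, 152.8], [258.5, 183.2], [258.5, 212.0]]
0.5 [[254.5, 153.0], [254.6, 183.5], [254.6, 212.4]]
0.55 [[250.4, 153.2], [250.6, 183.8], [250.7, 212.8]]
dr [-0.01  0.01 -0.03]
t [-0.2235, 0.0696, -0.0093]
```

```bash
python3 -m handwheel '[{"translation":[-0.2235,0.0696,-0.0093],"dr":[0,0,0],"claw":0.05},{"translation":[-0.2235,0.0696,-0.0093],"dr":[0,0,0],"claw":0.05},{"translation":[-0.2235,0.0696,-0.0093],"dr":[0,0,0],"claw":0.05},{"translation":[-0.2235,0.0696,-0.0093],"dr":[0,0,0],"claw":0.05},{"translation":[-0.2235,0.0696,-0.0093],"dr":[0,0,0],"claw":0.05},{"translation":[-0.2235,0.0696,0.04],"dr":[0,0,0],"claw":0.05},{"translation":[-0.2235,0.0696,0.08],"dr":[0,0,0],"claw":0.05},{"translation":[-0.2235,0.0696,0.0947],"dr":[0,0,0],"claw":0.05},{"translation":[-0.2235,0.0696,0.0947],"dr":[0,0,0],"claw":0.05}]'
python3 -m handwheel '[{"translation":[0,0,0],"dr":[0,0,0],"claw":0},{"translation":[0,0,0],"dr":[0,0,0],"claw":0},{"translation":[0,0,0],"dr":[0,0,0],"claw":0},{"translation":[0,0,0],"dr":[0,0,0],"claw":0}]' 25
python3 - <<'E'
from h import *
for q in np.arange(2.,0,-.2):print(round(q,2),(knob(q)-knob(2.)).round(1))
w=cams.grab_frame("wrist");cv2.imwrite("pics/v4.png",w)
E
```

```text
time: 11.75
position: [667.8, -6.7, 237.1]
orientation: [-0.001, -0.046, 0.999, 0.0]
ft_force: [-0.1, -0.2, 0.3]
opening: 50.1
time: 12.25
position: [670.0, -7.4, 240.7]
orientation: [0.002, -0.046, 0.999, -0.001]
ft_force: [1.5, -4.3, 6.6]
opening: 10.7
2.0 [0. 0. 0.]
1.8 [ 0.  -9.8  5. ]
1.6 [  0.  -20.3   8. ]
1.4 [  0.  -31.3   8.8]
1.2 [  0.  -42.2   7.5]
1.0 [  0.  -52.6   4. ]
0.8 [  0.  -62.1  -1.5]
0.6 [  0.  -70.3  -8.8]
0.4 [  0.  -76.9 -17.6]
0.2 [  0.  -81.7 -27.5]
```

View pics/v4.png

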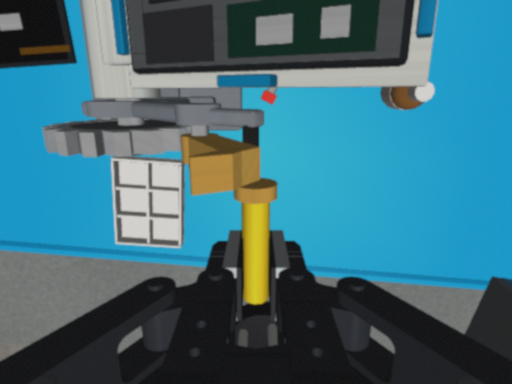

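The pin is pinched at (256,250). I'll swing it back towards the wheel and lower it slowly near the teeth.

```bash
python3 -m handwheel '[{"translation":[0,-0.0098,-0.005],"dr":[0,0,0],"claw":0},{"translation":[0,-0.0203,-0.008],"dr":[0,0,0],"claw":0},{"translation":[0,-0.0313,-0.0088],"dr":[0,0,0],"claw":0},{"translation":[0,-0.0422,-0.0075],"dr":[0,0,0],"claw":0},{"translation":[0,-0.0526,-0.004],"dr":[0,0,0],"claw":0},{"translation":[0,-0.0621,0.0015],"dr":[0,0,0],"claw":0},{"translation":[0,-0.0703,0.0088],"dr":[0,0,0],"claw":0},{"translation":[0,-0.0769,0.0176],"dr":[0,0,0],"claw":0},{"translation":[0,-0.08,0.0232],"dr":[0,0,0],"claw":0},{"translation":[0,-0.08,0.0232],"dr":[0,0,0],"claw":0}]' 25
python3 -m handwheel '[{"translation":[0,-0.0007,0.0025],"dr":[0,0,0],"claw":0},{"translation":[0,-0.0007,0.0025],"dr":[0,0,0],"claw":0}]' 20
```

```text
time: 13.55
position: [676.9, -86.0, 213.6]
orientation: [0.001, -0.046, 0.999, 0.001]
ft_force: [8.2, 4.1, -0.3]
opening: 10.9
time: 13.8
position: [677.0, -86.8, 211.5]
orientation: [0.001, -0.046, 0.999, 0.0]
ft_force: [7.6, 1.9, -1.3]
opening: 10.8
```

```bash
for i in 1 ; do python3 -m handwheel '[{"translation":[0,-0.0005,0.002],"dr":[0,0,0],"claw":0},{"translation":[0,-0.0005,0.002],"dr":[0,0,0],"claw":0}]' 20; done
python3 -m handwheel '[{"translation":[0,-0.0004,0.002],"dr":[0,0,0],"claw":0},{"translation":[0,-0.0004,0.002],"dr":[0,0,0],"claw":0}]' 20
python3 -m handwheel '[{"translation":[0,-0.0003,0.002],"dr":[0,0,0],"claw":0},{"translation":[0,-0.0003,0.002],"dr":[0,0,0],"claw":0}]' 20
```

```text
time: 14.05
position: [677.1, -87.4, 210.0]
orientation: [0.001, -0.046, 0.999, 0.0]
ft_force: [7.0, 1.9, 0.9]
opening: 10.4
time: 14.3
position: [677.2, -88.1, 208.0]
orientation: [0.001, -0.046, 0.999, -0.0]
ft_force: [7.0, 1.9, -0.3]
opening: 10.6
time: 14.55
position: [677.2, -88.7, 206.0]
orientation: [0.001, -0.046, 0.999, -0.0]
ft_force: [7.0, -0.0, 0.4]
opening: 11.1
```

```bash
python3 -m handwheel '[{"translation":[0,-0.0002,0.002],"dr":[0,0,0],"claw":0},{"translation":[0,-0.0002,0.002],"dr":[0,0,0],"claw":0}]' 20
python3 -m handwheel '[{"translation":[0,-0.0002,0.0015],"dr":[0,0,0],"claw":0},{"translation":[0,-0.0002,0.0015],"dr":[0,0,0],"claw":0}]' 20
```

```text
time: 14.8
position: [677.3, -89.1, 204.5]
orientation: [0.001, -0.046, 0.999, -0.0]
ft_force: [6.0, 0.7, 1.7]
opening: 11.0
time: 15.05
position: [677.3, -89.4, 203.4]
orientation: [0.001, -0.046, 0.999, -0.001]
ft_force: [5.4, 0.8, 2.5]
opening: 10.8
```

```bash
python3 -m handwheel '[{"translation":[0,0,0],"dr":[0,0,0],"claw":0.05},{"translation":[0,0,0],"dr":[0,0,0],"claw":0.05},{"translation":[0,0,0],"dr":[0,0,0],"claw":0.05},{"translation":[0,0,-0.06],"dr":[0,0,0],"claw":0.05},{"translation":[0,0,-0.12],"dr":[0,0,0],"claw":0.05},{"translation":[0,0,-0.14],"dr":[0,0,0],"claw":0.05},{"translation":[0,0,-0.14],"dr":[0,0,0],"claw":0.05}]'
python3 - <<'E'
from h import *
cw=cam("wrist");w=cams.grab_frame("wrist");s=cams.grab_frame("scene");cv2.imwrite("pics/v5w.png",w);cv2.imwrite("pics/v5.png",cv2.resize(s[150:230,165:265],(800,600),interpolation=cv2.INTER_CUBIC)[:,:600])
for q in blobs(w,(20,120,80),(35,255,255),(0,0,512,384),100):print(q)
for q in blobs(s,(20,100,80),(35,255,255),(160,110,290,250),8):print(q)
for q in(0,.06,.12,.18):print(q,proj("wrist",W(P,knob(q)),cw),proj("scene",W(P,knob(q))))
off(W(P,grip(.475)+[-6,0,140]))
E
```

```text
time: 15.92
position: [677.0, -88.6, 345.1]
orientation: [0.002, -0.046, 0.999, -0.001]
ft_force: [0.7, -0.1, -0.9]
opening: 49.5
(np.int32(198), [253.1, 129.8], [[246.0, 121.0], [260.0, 121.0], [260.0, 139.0], [246.0, 139.0]])
(np.int32(743), [255.0, 174.9], [[248.0, 147.0], [262.0, 147.0], [262.0, 204.0], [248.0, 204.0]])
(np.int32(78), [185.3, 185.3], [[176.5, 188.7], [191.5, 178.7], [193.8, 182.2], [178.8, 192.2]])
0 [253.89779266 169.40677344] [185.66712537 186.84593287]
0.06 [254.56037677 170.28892117] [185.69031815 186.04229192]
0.12 [255.47236723 171.17967101] [185.76699703 185.27937412]
0.18 [256.63841721 172.07562337] [185.89730346 184.56012836]
dr [ 0.06 -0.19 -0.03]
t [0.2232, 0.0124, 0.0145]
```

View pics/v5.png

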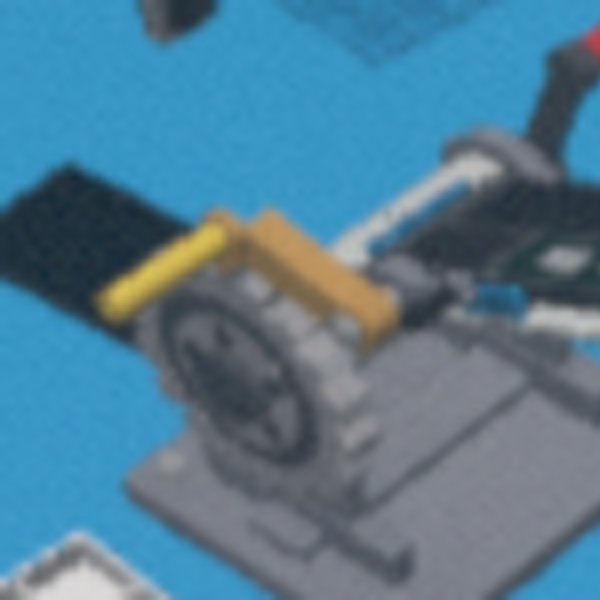

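The pawl is down on the wheel and its nose is at about (350,325) in the crop. I'll go back to the crank.

```bash
python3 -m handwheel '[{"translation":[0.2232,0.0124,0],"dr":[0,0,0],"claw":0.05},{"translation":[0.2232,0.0124,0],"dr":[0,0,0],"claw":0.05},{"translation":[0.2232,0.0124,0],"dr":[0,0,0],"claw":0.05},{"translation":[0.2232,0.0124,0],"dr":[0,0,0],"claw":0.05},{"translation":[0.2232,0.0124,0.04],"dr":[0,0,0],"claw":0.05},{"translation":[0.2232,0.0124,0.09],"dr":[0,0,0],"claw":0.05},{"translation":[0.2232,0.0124,0.12],"dr":[0,0,0],"claw":0.05},{"translation":[0.2232,0.0124,0.148],"dr":[0,0,0],"claw":0.05},{"translation":[0.2232,0.0124,0.148],"dr":[0,0,0],"claw":0.05}]'
cat >> h.py <<'E'
def st():
    s=manip.observe();v=np.array(s["position"])-[*P[:2],120];c,sn=np.cos(P[2]),np.sin(P[2]);y=-sn*v[0]+c*v[1];a=np.arccos(y/70)-.8
    F=np.array(s["ft_force"]);fy=-sn*F[0]+c*F[1];t=(np.sin(a+.8),-np.cos(a+.8))
    print("y %.1f z %.1f a %.3f fy %.1f fz %.1f ft %.1f  t %.2f"%(y,v[2],a,fy,F[2],fy*t[0]+F[2]*t[1],s["time"]))
E
python3 - <<'E'
from h import *
st();off(W(P,grip(.475)+[-6,0,6]))
E
```

```text
time: 17.15
position: [449.7, -95.2, 190.5]
orientation: [-0.004, -0.046, 0.999, 0.002]
ft_force: [-1.1, 0.2, 0.2]
opening: 50.2
y 21.8 z 70.5 a 0.455 fy 0.3 fz 0.2 ft 0.2  t 17.15
dr [ 0.25 -0.5  -0.02]
t [-0.0024, -0.0013, -0.0025]
```

```bash
python3 -m handwheel '[{"translation":[-0.002,-0.001,-0.003],"dr":[0,0,0],"claw":0.05},{"translation":[-0.002,-0.001,-0.003],"dr":[0,0,0],"claw":0},{"translation":[-0.002,-0.001,-0.003],"dr":[0,0,0],"claw":0},{"translation":[-0.002,-0.001,-0.003],"dr":[0,0,0],"claw":0},{"translation":[-0.002,-0.001,-0.003],"dr":[0,0,0],"claw":0},{"translation":[-0.002,-0.001,-0.003],"dr":[0,0,0],"claw":0}]' 30
python3 -c "from h import *;st()"
python3 -m handwheel '[{"translation":[0,0.001,0.0003],"dr":[0,0,0],"claw":0},{"translation":[0,0.001,0.0003],"dr":[0,0,0],"claw":0}]'
python3 -c "from h import *;st()"
```

```text
time: 17.9
position: [455.8, -96.7, 199.4]
orientation: [0.001, -0.046, 0.999, 0.0]
ft_force: [-0.8, 5.3, 5.9]
opening: 14.8
y 19.6 z 79.4 a 0.486 fy 5.3 fz 5.9 ft 3.4  t 17.90
time: 18.15
position: [455.8, -96.6, 199.3]
orientation: [0.001, -0.046, 0.999, -0.001]
ft_force: [-0.7, 1.9, 6.7]
opening: 15.2
y 19.7 z 79.3 a 0.485 fy 2.0 fz 6.7 ft 0.0  t 18.15
```

```bash
python3 -m handwheel '[{"translation":[0,0.001,0.0003],"dr":[0,0,0],"claw":0},{"translation":[0,0.002,0.0006],"dr":[0,0,0],"claw":0}]'
python3 -c "from h import *;st()"
python3 -m handwheel '[{"translation":[0,0.001,0.0003],"dr":[0,0,0],"claw":0},{"translation":[0,0.001,0.0003],"dr":[0,0,0],"claw":0}]'
python3 -c "from h import *;st()"
```

```text
time: 18.4
position: [455.7, -95.3, 198.9]
orientation: [0.001, -0.046, 0.999, -0.001]
ft_force: [-0.6, -1.6, 6.1]
opening: 14.6
y 21.1 z 78.9 a 0.464 fy -1.5 fz 6.1 ft -3.3  t 18.40
time: 18.65
position: [455.6, -94.4, 198.6]
orientation: [0.001, -0.046, 0.999, -0.001]
ft_force: [-1.3, -0.1, 6.4]
opening: 14.8
y 22.0 z 78.6 a 0.451 fy 0.0 fz 6.4 ft -2.0  t 18.65
```

Moving freely at about 2–3 N, so I continue in small steps.

```bash
python3 -m handwheel '[{"translation":[0,0.001,0.0003],"dr":[0,0,0],"claw":0},{"translation":[0,0.002,0.0007],"dr":[0,0,0],"claw":0}]'
python3 -c "from h import *;st()"
python3 -m handwheel '[{"translation":[0,0.001,0.0004],"dr":[0,0,0],"claw":0},{"translation":[0,0.002,0.0008],"dr":[0,0,0],"claw":0}]'
python3 -c "from h import *;st()"
```

```text
time: 18.9
position: [455.6, -93.8, 198.5]
orientation: [0.001, -0.046, 0.999, -0.003]
ft_force: [-3.2, -7.6, 8.9]
opening: 14.5
y 22.6 z 78.5 a 0.442 fy -7.3 fz 8.9 ft -9.7  t 18.90
time: 19.15
position: [455.6, -93.3, 198.3]
orientation: [0.002, -0.046, 0.999, -0.005]
ft_force: [-4.0, -14.0, 10.2]
opening: 14.4
y 23.1 z 78.3 a 0.435 fy -13.6 fz 10.2 ft -16.2  t 19.15
```

```bash
python3 -m handwheel '[{"translation":[0,0.001,0.0004],"dr":[0,0,0],"claw":0},{"translation":[0,0.002,0.0008],"dr":[0,0,0],"claw":0}]'
python3 -c "from h import *;st()"
```

```text
time: 19.4
position: [455.6, -92.8, 198.1]
orientation: [0.002, -0.046, 0.999, -0.006]
ft_force: [-5.9, -18.3, 12.6]
opening: 14.8
y 23.6 z 78.1 a 0.427 fy -17.7 fz 12.6 ft -20.9  t 19.40
```

A solid stop, but I overshot slightly to about 20 N. I'll ease back to about 11 N and check the pawl angle.

```bash
python3 -m handwheel '[{"translation":[0,-0.0012,-0.0004],"dr":[0,0,0],"claw":0},{"translation":[0,-0.0024,-0.0008],"dr":[0,0,0],"claw":0},{"translation":[0,-0.0024,-0.0008],"dr":[0,0,0],"claw":0}]'
python3 - <<'E'
from h import *
st()
t=cams.grab_frame("top");s=cams.grab_frame("scene")
cv2.imwrite("pics/v6.png",cv2.resize(s[150:230,165:265],(800,600),interpolation=cv2.INTER_CUBIC)[:,:600])
for q in blobs(t,(23,150,120),(33,255,255),(240,110,340,225)):print(q)
for q in blobs(s,(20,100,80),(35,255,255),(160,110,290,250),8):print(q)
for q in(0,.06,.12,.18):print(q,proj("top",W(P,knob(q))),proj("scene",W(P,knob(q))))
E
```

```text
time: 19.77
position: [455.6, -93.1, 198.2]
orientation: [0.002, -0.046, 0.999, -0.004]
ft_force: [-3.8, -8.9, 10.4]
opening: 14.4
y 23.3 z 78.2 a 0.432 fy -8.5 fz 10.4 ft -11.5  t 19.77
(np.int32(50), [295.4, 137.6], [[294.0, 130.0], [297.0, 130.0], [297.0, 145.0], [294.0, 145.0]])
(np.int32(75), [185.1, 187.0], [[176.6, 190.4], [191.1, 180.2], [193.5, 183.7], [179.0, 193.9]])
0 [295.5198044  138.01226786] [185.66712537 186.84593287]
0.06 [295.42851692 137.75255401] [185.69031815 186.04229192]
0.12 [295.2689154  137.49981114] [185.76699703 185.27937412]
0.18 [295.04100569 137.25504211] [185.89730346 184.56012836]
```

View pics/v6.png

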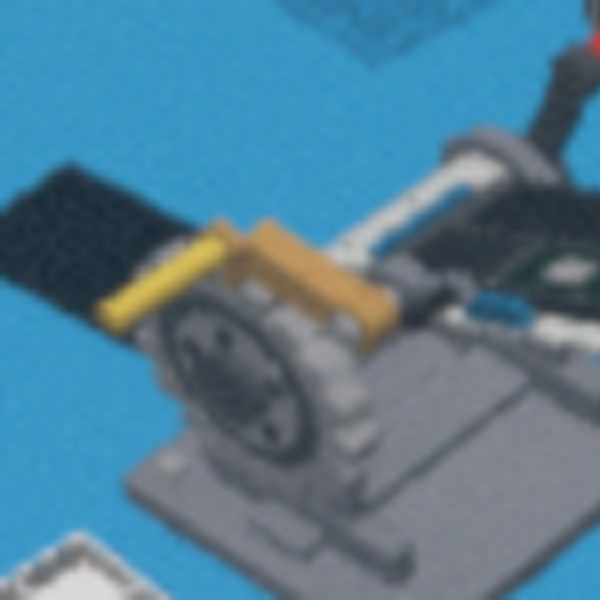

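The knob row moved from 185.3 to 187.0 in the scene view, so the pawl has dropped home (about 0 rad). The drum is at about 0.43 rad and the grip reads 11.5 N. I'll release and retreat.

```bash
python3 -m handwheel '[{"translation":[0,0,0],"dr":[0,0,0],"claw":0},{"translation":[0,0,0],"dr":[0,0,0],"claw":0.045},{"translation":[0,0,0],"dr":[0,0,0],"claw":0.045},{"translation":[0,0,0],"dr":[0,0,0],"claw":0.045},{"translation":[0,0,-0.03],"dr":[0,0,0],"claw":0.045},{"translation":[0,0,-0.08],"dr":[0,0,0],"claw":0.045},{"translation":[0,0,-0.14],"dr":[0,0,0],"claw":0.045},{"translation":[0,0,-0.14],"dr":[0,0,0],"claw":0.045},{"translation":[0,0,-0.14],"dr":[0,0,0],"claw":0.045}]'
python3 - <<'E'
from h import *
cw=cam("wrist");w=cams.grab_frame("wrist");s=cams.grab_frame("scene")
for q in blobs(w,(0,150,60),(6,255,255),(0,0,512,384),100):print(q[:2])
for a in(.35,.4,.45,.5):print(a,proj("wrist",W(P,grip(a)),cw).round(1).tolist())
for q in blobs(s,(20,100,80),(35,255,255),(160,110,290,250),8):print(q[:2])
print(manip.observe()["ft_force"])
E
```

```text
time: 21.0
position: [454.3, -89.5, 334.9]
orientation: [-0.0, -0.046, 0.999, 0.0]
ft_force: [0.5, -0.4, -0.3]
opening: 45.0
(np.int32(1030), [249.8, 183.8])
0.35 [257.7, 181.3]
0.4 [253.9, 181.7]
0.45 [250.0, 182.1]
0.5 [246.0, 182.4]
(np.int32(76), [185.2, 187.0])
[-0.28500757  1.33026293 -0.33291944]
```

```bash
python3 -c "
from rig import manip
print(manip.hand_in())"
```

```text
the job is handed in; nothing more can be done
None
```

The phone now lies at about 0.45 rad (26°), the pawl is down in a tooth gap, and the job is handed in at about 21 s. The hand-in gives no verdict.

**What I did:**
- I lifted the pawl and threw it back; the top and wrist views both put it at its 2.0 rad stop.
- I cranked the drum back to about 0.47 rad and swung the pawl down onto the wheel.
- I then eased the crank back until a tooth met the pawl.

**Last checks:**
- **Pawl:** the camera puts the knob at about 0 rad, both under load and after I let go.
- **Drum:** the wrist image gives about 0.45 rad. The hand position under load gave 0.43; I take the difference to be give in the grip.
- **Robot:** it stands clear, about 140 mm above the crank.

**What went less well:**
- The force at the grip briefly peaked at about 21 N, over your 20 N ramming mark. I estimate about 24 N on the pawl, under the 35 N limit, and eased back to 11.5 N before letting go.
- I could not measure the tooth's force on the pawl after release. I am relying on the washers' friction and the unchanged drum and pawl positions.
- I did not check the bystanders in a final picture, but no contact with them was felt.

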